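# Open the mould cage on a jeweller's bench

### The arm

A 6-joint arm with a two-finger parallel gripper is mounted at the origin on the work surface. World frame = base frame: x ahead of the robot, y to its left, z up, the work surface at z = 0. Lengths are in m, angles in rad, forces in N, time in s.
With the tool pointing down it reaches from about 0.3 to 0.875 m from the base axis. Payload 4.2 kg.
Tool frame: the origin (TCP) lies at the very end of the fingers, on their centre line; the grasp point (between the pads) lies 19 mm behind it; z points along the fingers, y is the direction in which the jaws open and shut (so a half turn about z gives the same grasp; the last joint's range is limited). The gripper opens to 85 mm and grips with 20 to 120 N. Pads are 22 mm wide; open, the fingers measure 114 mm over their backs; the gripper's body (76 mm by 85 mm) begins 54 mm behind the grasp point. The pads swing forward as they close: fully open they stand 13 mm farther back than shut.
Start: joints at [-0.02, 0.32, 1.565, -0, 1.257, -0.02], TCP at [0.575, 0, 0.231] pointing down, gripper open.
Joint ranges: [-3.11, 3.11], [-0.84, 2.01], [0.21, 2.61], [-1.34, 4.49], [0.05, 2.63], [-2.56, 2.56]. Speed limits (rad/s): [2.57, 2.57, 3.14, 3.14, 3.14, 3.14].

### API

Orientations are given as a 3x3 rotation matrix whose columns are the frame's x, y, z axes.
In Python, from cell import arm gives the robot as it stands. The module is installed in compiled form; this text tells all that it offers.
- The arm moves only by the tool servo_tool, never from a script. Its argument "moves" is text: rows parted by semicolons, each of 7 numbers parted by spaces: the turn, a rotation vector about the tool's x, y, z in rad, then the shift along the tool's x, y, z in mm, then the opening, from -1 (shut) to 1 (fully open), so that 0 is half open. In form: rx ry rz dx dy dz jaw; .... A call has 1 to 5 rows; each row is the pose to reach, as a shift and turn from the pose measured when the call began, along the tool's axes at that moment; what a row does not reach only later rows make up. A row lasts 1/10 s, in which the tool goes at most 50 mm and 8.59 degrees, less where a joint would pass 70% of its speed; a pose out of reach is approached as far as the arm can. A call with a gripper value outside its range is refused whole. The fingers move at their own pace and stop on an object; "squeeze" is the grip in N (left out, the last holds). Time passes only in rows, so rows that repeat a pose let the fingers close. It gives the time, the measured TCP pose, the force and the opening at its end, in the units of the state.
- arm.state(): the state, without advancing time (a new reading comes with each control period).
- arm.read_camera(name): name is "scene" or "side" or "wrist"; returns (picture, depth): 480x640x3 uint8, blue, green, red; 480x640 float32, m along the optical axis (not along the pixel's ray), 0 where there is no reading.
- arm.calibration(name): a dict with "intrinsics" (3x3 intrinsics, pixels), "view" (4x4, takes a point from world to camera coordinates). Camera axes: x right, y up, looking along -z (the intrinsics and any distortion apply to the point x, -y, -z); pixel columns grow to the right and rows downward; lengths in m; the calibration is good to about 2 mm. A picture is of the moment at which its call begins: read the wrist's pose just before it. calibration takes no time and is no camera call; for the wrist camera it gives the pose at the moment of the call.
- arm.sign_off(): hands the job in, once; it reports no verdict.
The state is a dict: "t": time; "joints": joint angles; "joint_vel": joint speeds; "tau": joint torques, N m; "eef_pos": TCP position; "eef_rot": TCP orientation; "force": force on the tool from outside, world axes, zero at the start; "moment": the same for the moment, N m; "width": finger opening in m.
Only numpy, scipy, OpenCV 4.12 (cv2) and the standard library are available. Lean on these libraries where they do the work, as an engineer would, in place of code of your own. Each camera call takes 0.05 s, during which the arm holds its last target. There are 200 camera calls.

### The job

Open the small teal cage that holds the yellow rubber moulds: squeeze its red thumb lever against the black post beside it so that the latch bar lifts out of its catch, swing the gate wide open, roughly square to the cage front, and let go. Keep the gate of the grey cage shut and do not push the white bowl about or tip it.

Things in the scene. Friction and masses are not known exactly. Their poses are not given: they have to be found in the camera images.
- mould_cage: TEAL wire cage fixed to the bench, yellow moulds inside, wire roof: 284 wide (y), 192 deep (x), 135 mm high. Origin: centre of its underside; +x points from its gated front into the cage. The hinge is at its +y end; at its -y end a brass catch with a lip reaching 10 mm up in front of the latch bar holds the bar, and so the gate.
- mould_grip (a point): Where to squeeze, 165 mm over the bench; moves with the gate. Axes: x from gate into cage, y along the gate to its hinge, z up; close the fingers along y. Fixed black post at y +3 to +13 mm; red lever's outer face near y -23 mm at rest (-27 at its top), -13 squeezed. Both 16 mm wide in x, top 20 mm above. Gate's top rail: 35 mm below. Nothing overhead. Free end 113 mm away in -y.
- mould_hinge (a point): Point on the upright hinge axis of the teal cage's gate, at the height of mould_grip (165 mm over the bench); from the grip it is 142 mm along +y and 20 mm along +x of the shut gate. Fixed to the cage, with the cage's axes.
- mould_gate (a joint): Teal cage's gate: 0 shut, grows as its free end swings out of the front, towards the robot (clockwise seen from above), 1.57 square to the front, stop at 1.9 rad. 255 mm long from hinge axis to free end, 12 mm thick, 12 to 130 mm above the bench; stays where it is left (light friction).
- mould_latch (a joint): Teal gate's steel latch bar and red thumb lever: one piece, pivoted on the gate 115 mm over the bench. 0 at rest in the catch, lever leaning 11 degrees away from the black post; 0.2 rad fully lifted, lever upright, lever and post 26 mm wide together. Clear of the catch from 0.1 rad. Takes about 1 N at the lever; falls back by its own weight.
- melt_gate (a joint): Gate of the GREY cage, a bystander of the same build and size with clay crucibles inside: 0 shut. It is to stay shut.
- bowl: White round bowl, a loose bystander on the bench at the robot's left, 120 mm across, 50 mm high; origin at the centre of its underside, z up.

How it is judged:
By the outcome, as a careful person would: the job done as asked, in the order asked, and still so for the second after the job is handed in, with the robot touching nothing.
It also fails if it takes over 38 s, if anything falls off the work surface, if the arm or the gripper's body presses on something with over 40 N, if the wrist force passes 120 N, or if a joint passes its speed limit or range.

## Working session

There is one attempt and no reset: what is moved stays moved. The work goes in short steps, Python scripts to look and compute and a tool call to move; the robot and the scene stay as the last step left them, time stands still between calls to the robot, and variables do not carry over. Pictures are saved under pics/ and viewed, about 8 in all and at most 12, crops included, and the job is handed in when it is done.

Besides the shell and the picture viewer there is one more tool, called as name(argument=value, ...) on one line, values as JSON. servo_tool: Moves the arm, as the interface text tells. Its arguments: {"type":"object","properties":{"moves":{"type":"string"},"squeeze":{"type":"number"}},"required":["moves"]}

```bash
mkdir -p pics
cat > h.py <<'E'
import numpy as np,cv2
from cell import arm
def snap(name,fn):
    c=arm.calibration(name); im,d=arm.read_camera(name); cv2.imwrite('pics/'+fn+'.png',im)
    np.savez('pics/'+fn+'.npz',im=im,d=d,K=c['intrinsics'],V=c['view']); return im,d,c
def load(fn): return np.load('pics/'+fn+'.npz')
def pt(fn,u,v,depth=None):
    z=load(fn); d=depth or float(z['d'][int(v),int(u)]); K=z['K']
    p=np.array([(u-K[0,2])/K[0,0]*d,-(v-K[1,2])/K[1,1]*d,-d,1]); return (np.linalg.inv(z['V'])@p)[:3]
def ray(fn,u,v):
    z=load(fn); o=np.linalg.inv(z['V'])[:3,3]; p=pt(fn,u,v,1.0); return o,(p-o)/np.linalg.norm(p-o)
def tri(*obs):
    A=np.zeros((3,3));b=np.zeros(3);R=[ray(*o) for o in obs]
    for o,d in R: M=np.eye(3)-np.outer(d,d);A+=M;b+=M@o
    p=np.linalg.solve(A,b); return p,[np.linalg.norm((np.eye(3)-np.outer(d,d))@(p-o)) for o,d in R]
def proj(fn,p):
    z=load(fn); c=z['V']@np.r_[p,1]; K=z['K']; return [K[0,0]*c[0]/-c[2]+K[0,2],K[1,1]*-c[1]/-c[2]+K[1,2]]
E
python3 - <<'E'
from h import *
for n in('scene','side','wrist'):
    c=snap(n,n+'0')[2]; print(n,{k:(np.round(v,3).tolist() if k in('intrinsics','view') else v) for k,v in c.items()})
s=arm.state();print(s)
a=[cv2.imread(f'pics/{n}0.png') for n in('scene','side')]
E
```

```text
scene {'intrinsics': [[560.27, 0.0, 317.751], [0.0, 560.27, 227.681], [0.0, 0.0, 1.0]], 'view': [[-0.72, 0.694, -0.004, 0.347], [-0.536, -0.552, 0.638, 0.344], [0.441, 0.461, 0.77, -1.614], [0.0, 0.0, 0.0, 1.0]]}
side {'intrinsics': [[519.769, 0.0, 317.467], [0.0, 519.769, 242.522], [0.0, 0.0, 1.0]], 'view': [[-0.985, -0.17, -0.025, 0.651], [0.073, -0.547, 0.834, -0.071], [-0.155, 0.819, 0.552, -1.195], [0.0, 0.0, 0.0, 1.0]]}
wrist {'intrinsics': [[428.959, 0.0, 324.328], [0.0, 428.959, 235.88], [0.0, 0.0, 1.0]], 'view': [[1.0, 0.0, -0.001, -0.573], [-0.0, 0.952, -0.306, 0.04], [0.001, 0.306, 0.952, -0.38], [0.0, 0.0, 0.0, 1.0]]}
{'t': 0.15, 'joints': array([-1.99764939e-02,  3.20123900e-01,  1.56536094e+00, -1.61987674e-05,
        1.25740828e+00, -2.00113085e-02]), 'joint_vel': array([ 0.00038198, -0.00161549, -0.00426657, -0.00096235, -0.00160802,
       -0.00084559]), 'tau': array([-9.13009580e-05, -4.15840280e+01, -2.34345907e+01, -1.12702321e-04,
        5.94026569e-03, -2.51738534e-06]), 'eef_pos': array([5.74653537e-01, 1.62989134e-05, 2.30702256e-01]), 'eef_rot': array([[-3.98115332e-05,  9.99999154e-01, -1.30051247e-03],
       [ 9.99999999e-01,  3.98253136e-05,  1.05702615e-05],
       [ 1.06220459e-05, -1.30051205e-03, -9.99999154e-01]]), 'force': array([-0.22142235, -0.44504927, -0.0303393 ]), 'moment': array([-0.01477638, -0.02181496,  0.04882013]), 'width': 0.08563068328914467}
```

View pics/scene0.png

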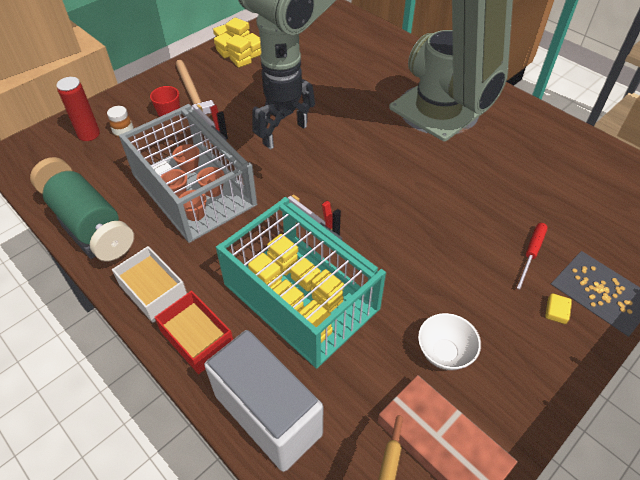

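View pics/side0.png

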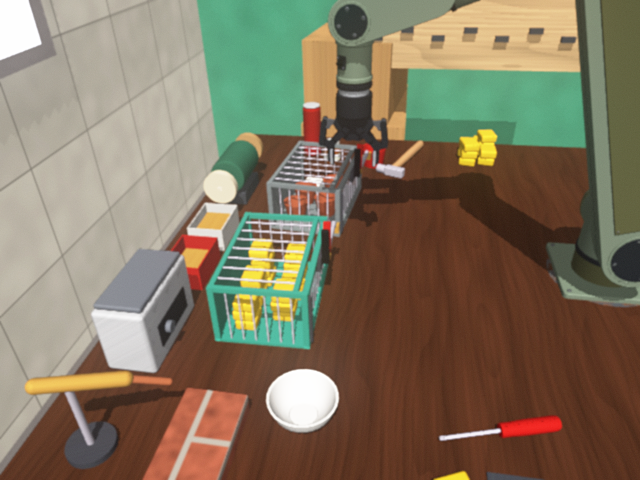

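Run:
```python
from h import *
a=cv2.imread('pics/scene0.png')[185:285,270:400];b=cv2.imread('pics/side0.png')[200:300,270:400]
cv2.imwrite('pics/c1.png',np.hstack([cv2.resize(x,None,fx=3,fy=6*.5*1.0,interpolation=cv2.INTER_CUBIC) for x in(a,b)]))
```

```text
(no output)
```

View pics/c1.png

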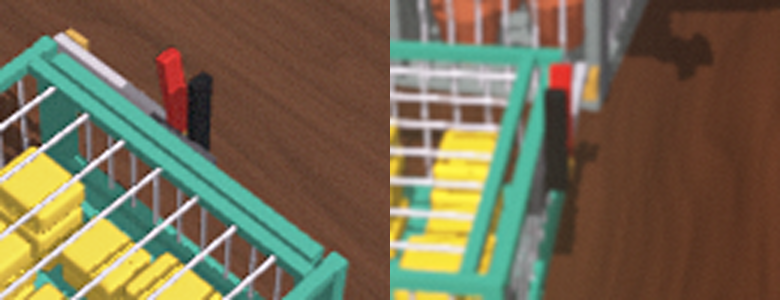

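Run:
```python
from h import *
print('post',tri(('scene0',336.7,211),('side0',325.3,230.7)))
print('red',tri(('scene0',326.3,203),('side0',327.3,222.7)))
z=load('scene0')
im=z['im'].astype(int);d=z['d']
# teal mask -> points near roof height
hsv=cv2.cvtColor(z['im'],cv2.COLOR_BGR2HSV)
P=[];
for f in('scene0','side0'):
    z=load(f);hsv=cv2.cvtColor(z['im'],cv2.COLOR_BGR2HSV);m=(abs(hsv[...,0].astype(int)-83)<9)&(hsv[...,1]>90)&(z['d']>0)
    v,u=np.nonzero(m);D=z['d'][v,u];K=z['K']
    q=np.c_[(u-K[0,2])/K[0,0]*D,-(v-K[1,2])/K[1,1]*D,-D,np.ones(len(D))]@np.linalg.inv(z['V']).T
    q=q[(q[:,0]>.3)&(q[:,0]<1)&(abs(q[:,1])<.5),:3]
    t=q[(q[:,2]>.127)&(q[:,2]<.143)];print(f,len(q),len(t),np.percentile(q[:,2],[1,50,99]))
    r=cv2.minAreaRect((t[:,:2]*1000).astype(np.float32));print(r,cv2.boxPoints(r).tolist()); P.append(t)
z=load('scene0');hsv=cv2.cvtColor(z['im'],cv2.COLOR_BGR2HSV)
v,u=np.nonzero((hsv[...,1]<25)&(hsv[...,2]>150)&(z['d']>0));k=(u>405)&(u<490)&(v>305)&(v<375)
b=np.array([pt('scene0',x,y) for x,y in zip(u[k],v[k])]);b=b[b[:,2]>.046];print('bowl',cv2.minEnclosingCircle((b[:,:2]*1000).astype(np.float32)),b[:,2].max())
```

```text
post (array([0.60754493, 0.1851023 , 0.18265447]), [np.float64(0.001238428148169564), np.float64(0.001238428148169491)])
red (array([0.60803108, 0.15593419, 0.1836999 ]), [np.float64(0.0012611526928566188), np.float64(0.0012611526928564675)])
scene0 10602 4359 [0.00272701 0.10767754 0.14188838]
((785.336669921875, -15.981536865234375), (263.9463195800781, 762.0963745117188), 17.782379150390625) [[543.2957153320312, 306.5565185546875], [776.0418090820312, -419.12945556640625], [1027.377685546875, -338.51959228515625], [794.6315307617188, 387.1663818359375]]
side0 5359 2108 [0.00079531 0.07891072 0.13700272]
((775.1203002929688, -2.990692138671875), (252.35630798339844, 733.795166015625), 15.519235610961914) [[555.374755859375, 316.76959228515625], [751.7103271484375, -390.27191162109375], [994.8658447265625, -322.7509765625], [798.5302734375, 384.29052734375]]
bowl ((601.27978515625, 488.4645080566406), 60.678653717041016) 0.055783941263428005
```

Run:
```python
from h import *
for f in('scene0','side0'):
    z=load(f);hsv=cv2.cvtColor(z['im'],cv2.COLOR_BGR2HSV);m=(abs(hsv[...,0].astype(int)-83)<9)&(hsv[...,1]>90)&(z['d']>0)
    n,l,s,c=cv2.connectedComponentsWithStats(m.astype(np.uint8),connectivity=8)
    seed={'scene0':(300,205,),'side0':(230,290)}[f]
    i=1+np.argmin([0 if s[j,4]>1000 and abs(c[j]-np.array([300,280])).max()<90 else 1 for j in range(1,n)])
    v,u=np.nonzero(l==i)
    q=np.array([pt(f,a,b) for a,b in zip(u,v)]);t=q[(q[:,2]>.130)&(q[:,2]<.139)]
    r=cv2.minAreaRect((t[:,:2]*1000).astype(np.float32));print(f,s[i],np.round(r[0]),np.round(r[1]),r[2],np.round(cv2.boxPoints(r)).tolist())
# corners by hand: scene / side
for n,a,b in(('f+y',(383,271),(314,293)),('b+y',(318,335),(213,292)),('b-y',(220,247),(246,215)),('f-y',(287,200),(322,217))):
    print(n,*tri(('scene0',*a),('side0',*b)))
```

```text
scene0 [ 216  197  170  171 8091] [719. 191.] [193. 285.] 1.4052855968475342 [[619.0, 332.0], [626.0, 47.0], [819.0, 51.0], [812.0, 336.0]]
side0 [ 206  212  121  137 4972] [719. 193.] [193. 289.] 1.4503417015075684 [[619.0, 335.0], [627.0, 46.0], [819.0, 51.0], [812.0, 340.0]]
f+y [0.61178005 0.31916591 0.12519649] [np.float64(0.004190076082361273), np.float64(0.004190076082361377)]
b+y [0.80157169 0.33188566 0.1194655 ] [np.float64(0.001112200882957357), np.float64(0.0011122008829572835)]
b-y [0.81277829 0.05999516 0.13162997] [np.float64(0.0025839264223500766), np.float64(0.0025839264223501473)]
f-y [0.63492504 0.06419099 0.14117373] [np.float64(0.0013422147381287601), np.float64(0.0013422147381288395)]
```

servo_tool(moves="0 0 -1.595 177 33 -10 1;0 0 -1.595 177 33 -10 1;0 0 -1.595 177 33 -10 1;0 0 -1.595 177 33 -10 1;0 0 -1.595 177 33 -10 1", squeeze=20)

```text
t: 0.65
eef_pos: [0.6079, 0.1813, 0.24]
eef_rot: [[-0.689, 0.724, -0.001], [0.724, 0.689, 0.002], [0.002, 0.001, -1.0]]
force: [-0.5, -0.6, -0.5]
width: 0.0854
```

servo_tool(moves="0 0 -0.834 -3 -3 0 1;0 0 -0.834 -3 -3 0 1;0 0 -0.834 -3 -3 0 1;0 0 -0.834 -3 -3 0 1;0 0 -0.834 -3 -3 0 1")

```text
t: 1.15
eef_pos: [0.6076, 0.177, 0.2395]
eef_rot: [[-0.998, 0.065, -0.002], [0.065, 0.998, 0.001], [0.002, 0.001, -1.0]]
force: [-0.6, 0.3, 0.5]
width: 0.0852
```

servo_tool(moves="0 0 -0.1 0 0 0 1;0 0 -0.1 0 0 0 1")

```text
t: 1.35
eef_pos: [0.6074, 0.177, 0.239]
eef_rot: [[-0.999, -0.035, -0.003], [-0.035, 0.999, 0.001], [0.003, 0.001, -1.0]]
force: [0.6, -0.4, 0.5]
width: 0.0853
```

Run:
```python
from h import *
s=arm.state();print(s['eef_pos'],s['eef_rot'],s['joints'])
snap('wrist','w1')
for n,p in(('post top',(.6075,.185,.185)),('red',(.608,.156,.184))): print(n,proj('w1',p))
```

```text
[0.60741339 0.17698688 0.23898585] [[-0.99937715 -0.03519512 -0.00257247]
 [-0.03519824  0.99937966  0.0011776 ]
 [ 0.00252943  0.00126741 -0.999996  ]] [ 0.26443989  0.40833723  1.4088789   0.00186436  1.3265522  -1.34201327]
post top [np.float64(339.9289607117228), np.float64(268.64583218796344)]
red [np.float64(281.35614874533127), np.float64(266.94151566738503)]
```

View pics/w1.png

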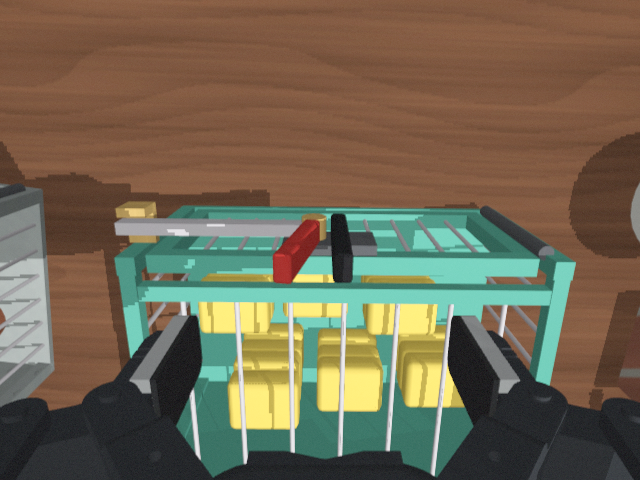

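Run:
```python
from h import *
a=cv2.imread('pics/w1.png')[200:300,260:380]
cv2.imwrite('pics/c2.png',cv2.resize(a,None,fx=6,fy=6,interpolation=cv2.INTER_CUBIC))
```

```text
(no output)
```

View pics/c2.png

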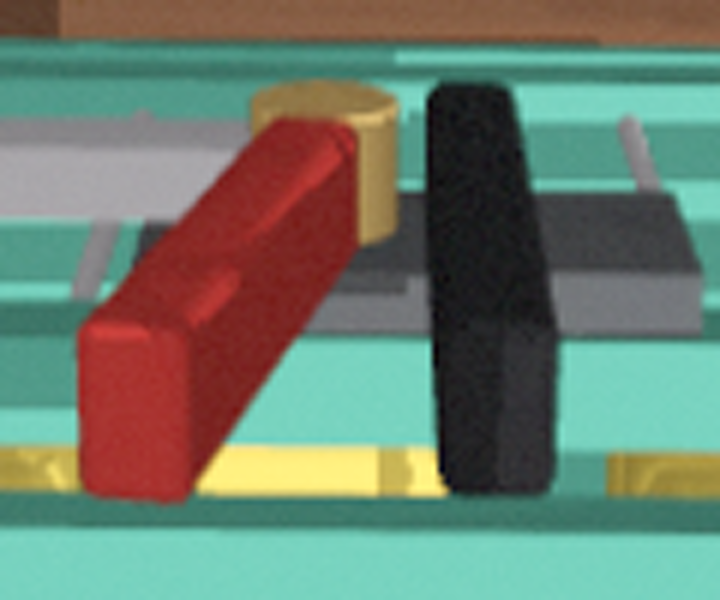

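Run:
```python
from h import *
def atz(f,u,v,z):
    o,d=ray(f,u,v);return o+d*(z-o[2])/d[2]
for n,e,s,si in(('post',[(332.9,267.5),(342.7,267.5),(352.3,267.5)],(336.7,211),(325.3,230.7)),('red',[(273.3,268.5),(282.5,268.5),(291.6,268.5)],(326.3,203),(327.3,222.7))):
    print(n,[atz('w1',*q,.185).round(4) for q in e],'depthpt',pt('w1',*e[1]).round(4))
    print(tri(('w1',*e[1]),('scene0',*s)),tri(('w1',*e[1]),('scene0',*s),('side0',*si)))
# catch/bar & roof edges via depth: hinge rod ends
print('hinge rod',pt('w1',548,250),'rail front edges',[pt('w1',u,293).round(4) for u in(170,300,420,520)],[pt('w1',u,265).round(4) for u in(160,230,400,520)])
```

```text
post [array([0.607 , 0.1815, 0.185 ]), array([0.6068, 0.1863, 0.185 ]), array([0.6067, 0.1911, 0.185 ])] depthpt [0.6071 0.1864 0.1842]
(array([0.60736519, 0.18581415, 0.18468803]), [np.float64(0.0006620013311450167), np.float64(0.0006620013311450281)]) (array([0.60764023, 0.18597613, 0.18326525]), [np.float64(0.00048025196416643924), np.float64(0.00145325448168495), np.float64(0.001162904614276866)])
red [array([0.6086, 0.1521, 0.185 ]), array([0.6084, 0.1567, 0.185 ]), array([0.6082, 0.1611, 0.185 ])] depthpt [0.6082 0.1567 0.1855]
(array([0.60816916, 0.15649347, 0.18595634]), [np.float64(0.00028583195310245434), np.float64(0.00028583195310243525)]) (array([0.6083369 , 0.15648206, 0.18424276]), [np.float64(0.00036838381702551106), np.float64(0.0013502639478757007), np.float64(0.0012611134272496427)])
hinge rod [0.61521814 0.32122792 0.12283021] rail front edges [array([0.6474, 0.0819, 0.1361]), array([0.6443, 0.1634, 0.1368]), array([0.6417, 0.2386, 0.1368]), array([0.6397, 0.3015, 0.1365])] [array([0.6312, 0.0748, 0.1302]), array([0.63  , 0.1186, 0.1293]), array([0.6261, 0.2258, 0.1298]), array([0.6232, 0.3012, 0.1306])]
```

servo_tool(moves="0 0 0 0 1 45 1;0 0 0 0 1 80 1;0 0 0 0 1 91 1;0 0 0 0 1 91 1")

```text
t: 1.8
eef_pos: [0.6064, 0.1778, 0.1465]
eef_rot: [[-0.999, -0.032, -0.006], [-0.032, 0.999, 0.0], [0.006, 0.0, -1.0]]
force: [1.1, 0.8, 0.3]
width: 0.0856
```

servo_tool(moves="0 0 0 0 0 0 0;0 0 0 0 0 0 -0.2;0 0 0 0 0 0 -0.4;0 0 0 0 0 0 -0.6;0 0 0 0 0 0 -0.6")

```text
t: 2.3
eef_pos: [0.607, 0.1783, 0.1478]
eef_rot: [[-0.999, -0.032, -0.004], [-0.032, 0.999, 0.001], [0.004, 0.001, -1.0]]
force: [-0.2, 0.6, 3.8]
width: 0.0254
```

Run:
```python
from h import *
a=snap('wrist','w2')[0];b=snap('scene','s2')[0]
cv2.imwrite('pics/c3.png',np.hstack([cv2.resize(a[150:350,80:400],(480,300)),cv2.resize(b[170:270,230:330],(300,300),interpolation=cv2.INTER_CUBIC)]))
s=arm.state();print(s['force'],s['width'])
```

```text
[-0.51749398  1.11346254  6.10215301] 0.02509631657185603
```

View pics/c3.png

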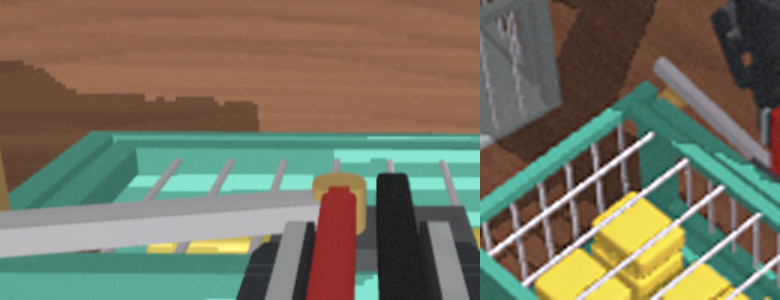

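servo_tool(moves="0 0 0.1 14 2.5 0 -0.6;0 0 0.2 28 7 0 -0.6;0 0 0.3 41 12 0 -0.6;0 0 0.4 54 19 0 -0.6;0 0 0.5 66 27 0 -0.6")

```text
t: 2.9
eef_pos: [0.5409, 0.2048, 0.1479]
eef_rot: [[-0.89, 0.455, -0.001], [0.455, 0.89, 0.004], [0.002, 0.003, -1.0]]
force: [6.0, 5.5, -4.8]
width: 0.0257
```

servo_tool(moves="0 0 0.1 14 2.5 0 -0.6;0 0 0.2 28 7 0 -0.6;0 0 0.3 41 12 0 -0.6;0 0 0.4 54 19 0 -0.6;0 0 0.5 66 26.5 0 -0.6")

```text
t: 3.4
eef_pos: [0.4958, 0.2597, 0.1479]
eef_rot: [[-0.56, 0.829, 0.004], [0.829, 0.56, 0.006], [0.003, 0.006, -1.0]]
force: [9.3, 4.1, -5.4]
width: 0.0252
```

servo_tool(moves="0 0 0.11 15.5 4 0 -0.6;0 0 0.22 31 9 0 -0.6;0 0 0.33 45 15 0 -0.6;0 0 0.44 58.5 23.5 0 -0.6;0 0 0.55 71 33 0 -0.6")

```text
t: 3.9
eef_pos: [0.4831, 0.3372, 0.1479]
eef_rot: [[-0.04, 0.999, 0.003], [0.999, 0.04, 0.005], [0.004, 0.003, -1.0]]
force: [4.3, -1.0, -1.7]
width: 0.0256
```

servo_tool(moves="0 0 0 0 0 0 -0.6")

```text
t: 4.0
eef_pos: [0.4833, 0.3383, 0.1478]
eef_rot: [[-0.04, 0.999, 0.003], [0.999, 0.04, 0.004], [0.004, 0.003, -1.0]]
force: [0.8, -3.3, 2.9]
width: 0.0252
```

Run:
```python
from h import *
b=snap('scene','s3')[0];w=snap('wrist','w3')[0]
cv2.imwrite('pics/c4.png',np.hstack([b[100:400,200:520],cv2.resize(w,(400,300))]))
s=arm.state();print(s['force'],s['width'],s['eef_pos'],s['eef_rot'])
```

```text
[ 1.15326937 -0.07660323  0.30361602] 0.02517990340633272 [0.48314808 0.33699074 0.1478511 ] [[-0.04236307  0.9990981   0.00289225]
 [ 0.99909462  0.04235124  0.00403812]
 [ 0.00391198  0.0030607  -0.99998766]]
```

View pics/c4.png

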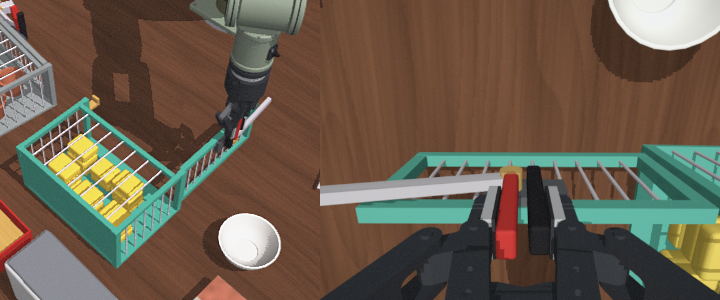

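servo_tool(moves="0 0 0 0 0 0 0;0 0 0 0 0 0 0.4;0 0 0 0 0 0 0.7;0 0 0 0 0 0 0.7")

```text
t: 4.5
eef_pos: [0.4832, 0.3367, 0.1479]
eef_rot: [[-0.042, 0.999, 0.003], [0.999, 0.042, 0.004], [0.004, 0.003, -1.0]]
force: [0.7, 0.4, -0.0]
width: 0.0728
```

servo_tool(moves="0 0 0 0 0 -20 0.7;0 0 0 0 0 -60 0.7;0 0 0 0 0 -100 0.7;0 0 0 0 0 -130 0.7;0 0 0 0 0 -130 0.7")

```text
t: 5.0
eef_pos: [0.4847, 0.3373, 0.2833]
eef_rot: [[-0.043, 0.999, 0.012], [0.999, 0.043, 0.01], [0.009, 0.012, -1.0]]
force: [-0.2, 0.2, 0.8]
width: 0.0727
```

Run:
```python
from h import *
s=arm.state();print(s['t'],s['force'],s['width'],s['eef_pos'])
b=snap('scene','s4')[0];w=snap('wrist','w4')[0]
cv2.imwrite('pics/c5.png',np.hstack([b[80:400,120:520],cv2.resize(w,(400,320))]))
z=load('s4');hsv=cv2.cvtColor(z['im'],cv2.COLOR_BGR2HSV)
v,u=np.nonzero((hsv[...,1]<25)&(hsv[...,2]>150)&(z['d']>0));k=(u>405)&(u<490)&(v>305)&(v<375)
q=np.array([pt('s4',x,y) for x,y in zip(u[k],v[k])]);q=q[q[:,2]>.046];print('bowl',cv2.minEnclosingCircle((q[:,:2]*1000).astype(np.float32)))
z=load('w4');hsv=cv2.cvtColor(z['im'],cv2.COLOR_BGR2HSV);m=(abs(hsv[...,0].astype(int)-83)<9)&(hsv[...,1]>90)&(z['d']>0)
v,u=np.nonzero(m);q=np.array([pt('w4',x,y) for x,y in zip(u,v)]);q=q[(q[:,2]>.122)&(q[:,2]<.134)&(q[:,0]<.6)]
r=cv2.fitLine((q[:,:2]*1000).astype(np.float32),cv2.DIST_HUBER,0,.01,.01).ravel();print('rail line',r,np.degrees(np.arctan2(r[1],r[0])),q.min(0),q.max(0))
```

```text
5.0 [-0.22561636  0.23431698  0.80811222] 0.0726606029837547 [0.48469009 0.3373283  0.28325617]
bowl ((600.9678955078125, 487.32049560546875), 60.52894592285156)
rail line [9.9919587e-01 4.0095240e-02 4.8624463e+02 3.1661044e+02] 2.2979038 [0.36924337 0.30531182 0.12200187] [0.59996821 0.34368524 0.13263031]
```

View pics/c5.png

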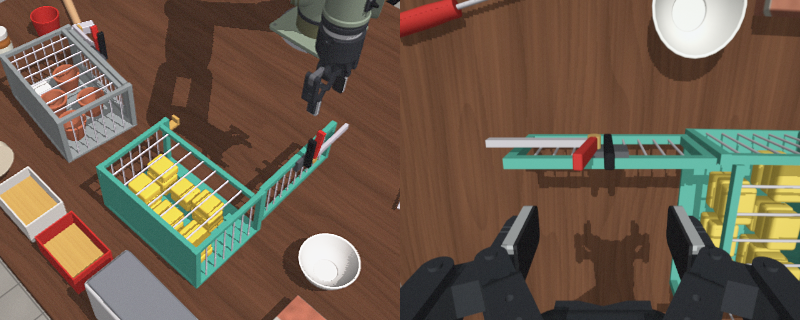

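```bash
python3 -c "
from cell import arm
print(arm.sign_off())"
```

```text
the job is handed in; nothing more can be done
None
```

The teal cage's gate now stands open, about square to its front, and the job is handed in at about 5 s on the robot's clock (limit 38 s). I squeezed the red lever against the black post, saw in the pictures that the latch bar was clear of its catch, and swung the gate open. Then I let go and lifted the arm clear.

**Last checks:**
- **Gate angle:** the gate's rail lies at 2.3° in the world frame, and the cage is turned 1.4–2.0°. That puts the gate within about 1° of square. The two measurements of the cage's turn differ by about 0.6°.
- **Bowl:** its rim centre is within about 1 mm of where it started, which is within measuring error.
- **Grey cage:** its gate looks shut in the last picture. I did not measure it separately.
- **Robot:** the gripper is well above everything, with a force reading under 1 N. The highest reading I saw was about 12 N, during the swing.

No check failed. Where the hinge seemed to lie drifted by about 2 mm during the swing, so I corrected the last part of the path for it.

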